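# Edge a test panel out of its drying stand and lay it on the balance

### The arm

A 7-joint arm with a two-finger parallel gripper is mounted at the origin on a cart in front of the work surface, level with it; the furniture and walls round the work are solid. World frame = base frame: x ahead of the robot, y to its left, z up, the work surface at z = 0. Lengths are in mm, angles in rad, forces in N, time in s.
With the tool pointing down it reaches from about 350 to 900 mm from the base axis. Payload 7.2 kg.
Tool frame: the origin (TCP) lies midway between the tips of the shut fingers; the grasp point (between the pads) lies 19 mm behind it; z points along the fingers, y is the line along which they close (so a half turn about z gives the same grasp; the last joint's range is limited). The gripper opens to 88 mm and grips with 3 to 60 N. Pads are 20 mm wide; open, the fingers measure 115 mm over their backs; the gripper's body (75 mm by 178 mm) begins 61 mm behind the grasp point.
Start: joints at [1.156, 0.411, -0.013, 1.596, 0.006, 1.134, -0.082], TCP at [212.42, -587.798, 222.653] pointing down, gripper open.
Joint ranges: [-2.95, 2.95], [-0.29, 1.99], [-1.47, 1.44], [0.14, 2.54], [-1.03, 4.17], [0.13, 1.85], [-2.86, 2.86]. Speed limits (rad/s): [2.39, 2.39, 3.01, 3.01, 3.14, 3.14, 3.14].

### API

Orientations are given as a rotation vector (axis times angle).
In Python, from cell import bot gives the robot as it stands. The module is installed in compiled form; this text tells all that it offers. Calls block until the motion is done:
- bot.move_pose(position, orientation): joint-space move of the TCP to a pose.
- bot.servo_line(position, feed=150, rot=None): straight line of the TCP; rot=None keeps the orientation; feed is the mean speed in mm/s.
- bot.move_j(angles): joint-space move.
- bot.grip(opening): finger opening in mm; the grip force is fixed at half the most; returns when the fingers have stopped.
- bot.pause(seconds).
- bot.solve_ik(position, orientation): joint angles nearest the present ones, or None.
- bot.get_state(): the state.
- bot.grab_frame(name): name is "side" or "top" or "wrist"; returns the picture (384x512x3 uint8, blue, green, red); there is no depth.
- bot.camera_model(name): a dict with "mtx" (3x3 intrinsics, pixels), "pose" (4x4, takes a point from camera to world coordinates). Camera axes: x right, y up, looking along -z (the intrinsics and any distortion apply to the point x, -y, -z); pixel columns grow to the right and rows downward; lengths in mm; the calibration is good to about 2 mm. The wrist camera is an equidistant fisheye: a pixel r from the principal point sees the ray r / f radians off the axis. A picture is of the moment at which its call begins: read the wrist's pose just before it. camera_model takes no time and is no camera call; for the wrist camera it gives the pose at the moment of the call.
A pose or a line that the arm cannot do raises bot.IKError and nothing moves.
- bot.hand_in(): hands the job in; it is judged then, once.
The state is a dict: "time_s": time; "joints": joint angles; "joint_vel": joint speeds; "effort": joint torques, N m; "position": TCP position; "orientation": TCP orientation; "wrist_force": force on the tool from outside, world axes, zero at the start; "ft_torque": the same for the moment, N m; "finger_gap": finger opening in mm; "finger_force": force on a finger pad.
Only numpy, scipy, OpenCV 4.12 (cv2) and the standard library are available. Lean on these libraries where they do the work, as an engineer would, in place of code of your own. Each camera call takes 0.05 s, during which the arm holds its last target. There are 200 camera calls.

### The job

Weigh the coated test panel. It lies flat between the rails of the drying stand, with no room to grip it there: with a fingertip resting lightly on its face, edge it out over the open front lip until it overhangs by about 40 mm while still lying flat on the stand, then pinch the overhanging end by its two long edges, lift it off and lay it gently, painted side up, flat and centred on the balance's round pan, lengthways front to back. Keep the press on its face under 15 N so that the coating is not marked, touch stand and balance gently, and leave the other things on the table where they are.

Things in the scene. Friction and masses are not known exactly. Their poses are not given: they have to be found in the camera images.
- panel: flat steel test panel, grey painted field on top, 150 x 60 x 5 mm (its x, y, z), 0.23 to 0.31 kg; origin at the centre of its underside, z up; x along its length, -x is the end at the stand's open front (bare metal with a dark 5 mm spot). Friction: on the deck 0.37, fingertip on the face 0.5 (edges grip better), so it drags only under a press of 7 to 9 N
- panel_front (a point): middle of the panel's front end face (75 mm from its origin along -x, half way up its 5 mm thickness)
- stand: fixed drying stand, front to its -x; origin 60 mm below the middle of its level deck (92 mm wide), whose top, set by levelling feet, is 60 to 66 mm above the table. The panel lies between two rails (64 mm apart, 6 mm high: 1 mm above the panel's top) and ends 1 to 3 mm before a rear stop of that height (inner face x = +77 mm). Deck and rails end at x = -77 mm; below, free down to the table; side plates begin at x = -48 mm
- stand_lip (a point): middle of the top edge of the deck's open front; the overhang is how far panel_front lies beyond it, along the stand's -x
- balance: white bench balance, fixed to the table: housing 190 x 130 mm (x, y), highest 38 mm above the table; origin on the table under the middle of the housing; its front with the grey key panel faces its -x
- pan (a point): centre of the top of the balance's rigid round steel pan, 88 mm in diameter, 5 mm thick, 76 mm above the table (38 mm above the housing, on a slim stem)
- jar_lid: bystander, leave alone: small white jar lid, 32 mm across, 20 mm high; origin at the centre of its underside
- marker: bystander, leave alone: marker pen, 131 mm long; origin at the centre of its underside
- white_jar: bystander, leave alone: white jar, 34 mm across, 45 mm high; origin at the centre of its underside
- reagent_bottle: bystander, leave alone: small black bottle, 60 mm high; origin at the centre of its underside
- pipette: bystander, leave alone: hand pipette, 244 mm long, lying down; origin at the centre of its underside
- cup: bystander, leave alone: clear plastic cup, 81 mm high; origin at the centre of its underside

How it is judged (in metres and radians):
On the way, in this order (a step that is already met when the one before it is completed fails the run):
1. the panel has been edged out over the front lip by 28 to 62 mm and still lies flat on the stand (x of panel_front in the frame of stand_lip between -0.062 and -0.028 m and z of panel in the frame of stand below 0.064 m and angle between panel's own z axis and vertical below 0.04 rad and contact force between panel and stand above 0.05 N), for 0.2 s.
2. the panel is lifted clear of the stand, held by the fingers (z of panel in the frame of stand above 0.072 m and contact force between panel and stand below 0.1 N and contact force between the fingers and panel above 0.5 N), for 0.2 s.
At the end, for the whole second after the job is handed in: The panel lies at rest, painted side up and flat (within 3 degrees), on the balance's pan: its centre within 15 mm of the pan's centre, its length within 15 degrees of the balance's front-to-back direction, released (horizontal distance between panel and pan below 0.015 m and height (world z) of panel between 0.073 and 0.08 m and angle between panel's own z axis and vertical below 0.05 rad and angle between the x axis of panel and the x axis of balance, either way round below 0.26 rad and contact force between panel and balance above 0.3 N and linear speed of panel below 0.02 m/s and angular speed of panel below 0.2 rad/s); the robot touches nothing.
It fails at once if the panel bears on the stand with more than 22 N, which a press of over 15 N makes together with its weight and drag (the coating is marked) (contact force between panel and stand above 22 N).
It fails at once if the panel is pressed onto the balance with more than 20 N (contact force between panel and balance above 20 N).
It fails at once if the panel falls on the table (height (world z) of panel below 0.03 m).
It fails at once if the robot presses on the balance or the stand with more than 20 N (contact force between any of the arm, the fingers and balance above 20 N or contact force between any of the fingers, the arm and stand above 20 N).
It fails at once if another thing on the table is moved by more than 20 mm (distance of any of jar_lid, marker, white_jar, reagent_bottle, pipette, cup from where it was at the start of the episode above 0.02 m).
It also fails if it takes over 72 s, if anything falls off the work surface, if the arm or the gripper's body presses on something with over 40 N, if the wrist force passes 120 N, or if a joint passes its speed limit or range.

## Working session

There is one attempt and no reset: what is moved stays moved. The work goes in short steps, each a Python script; the robot and the scene stay as the last script left them, time stands still between calls to the robot, and variables do not carry over. Pictures are saved under pics/ and viewed, at most 10 in all, crops included, and the job is handed in when it is done.

```bash
mkdir -p pics
python3 - <<'E'
from cell import bot
import cv2,numpy as np
a=bot.grab_frame("top");b=bot.grab_frame("side")
cv2.imwrite("pics/top.png",a);cv2.imwrite("pics/side.png",b)
for n in("top","side"):
    m=bot.camera_model(n);print(n,{k:np.round(v,3).tolist() if not isinstance(v,str) else v for k,v in m.items()})
s=bot.get_state();print(s)
E
```

```text
top {'mtx': [[380.223, 0.0, 254.244], [0.0, 380.223, 193.249], [0.0, 0.0, 1.0]], 'pose': [[0.129, 0.97, -0.205, 331.694], [-0.992, 0.127, -0.022, -114.637], [0.004, 0.206, 0.978, 1224.567], [0.0, 0.0, 0.0, 1.0]]}
side {'mtx': [[360.236, 0.0, 254.201], [0.0, 360.236, 194.297], [0.0, 0.0, 1.0]], 'pose': [[-0.998, 0.017, -0.066, 472.432], [-0.066, -0.493, 0.868, 891.278], [-0.018, 0.87, 0.493, 637.673], [0.0, 0.0, 0.0, 1.0]]}
{'time_s': 0.1, 'joints': array([ 1.15577545,  0.41178318, -0.01272494,  1.59694855,  0.00563515,
        1.13429557, -0.08221852]), 'joint_vel': array([-0.00121583, -0.00193745,  0.00088605, -0.00229205,  0.00019151,
        0.00094795, -0.00220455]), 'effort': array([ 2.55415122e-03, -5.89105260e+01,  6.43839408e-01, -2.91715443e+01,
       -5.38429851e-02,  1.45184909e-02,  1.58981692e-05]), 'position': array([ 212.25193981, -587.37909778,  221.9208271 ]), 'orientation': array([-3.09313587e+00, -5.41875643e-01,  5.71308094e-04]), 'wrist_force': array([0.16559663, 0.38969359, 0.09017547]), 'ft_torque': array([ 0.05804845,  0.01919056, -0.01138688]), 'finger_force': 0.0, 'finger_gap': 87.71584258719851}
```

View pics/top.png

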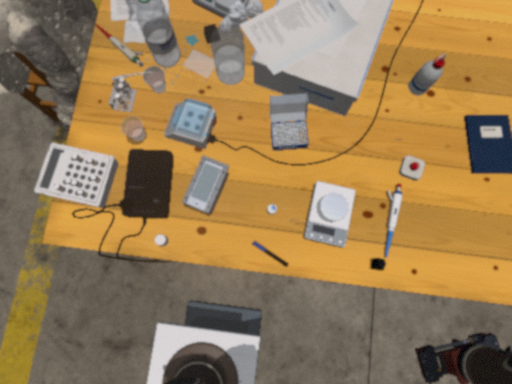

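View pics/side.png

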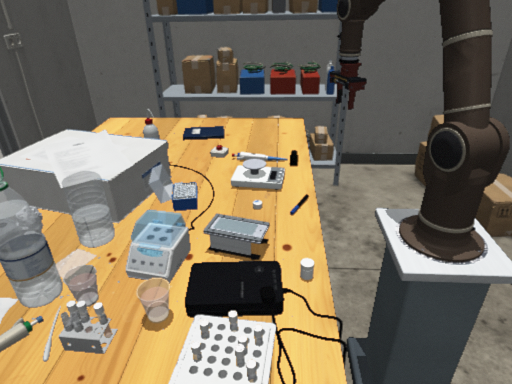

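The top view shows the stand with the panel at about (206,185) and the balance at (330,213), with its pan at (335,207). The side view shows the stand at (238,235). I'll enlarge both.

Run:
```python
import cv2,numpy as np
a=cv2.imread("pics/top.png");b=cv2.imread("pics/side.png")
r=lambda i,f:cv2.resize(i,None,fx=f,fy=f,interpolation=cv2.INTER_CUBIC)
o=np.zeros((600,800,3),np.uint8)
p=r(a[150:220,175:240],6);o[:420,:390]=p
p=r(a[175:250,298:363],6);o[:420,400:790]=p[:420]
p=r(b[210:265,195:280],3);o[430:595,:255]=p
p=r(b[155:195,225:295],4);o[430:590,400:680]=p
cv2.imwrite("pics/crop.png",o)
```

```text
(no output)
```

View pics/crop.png

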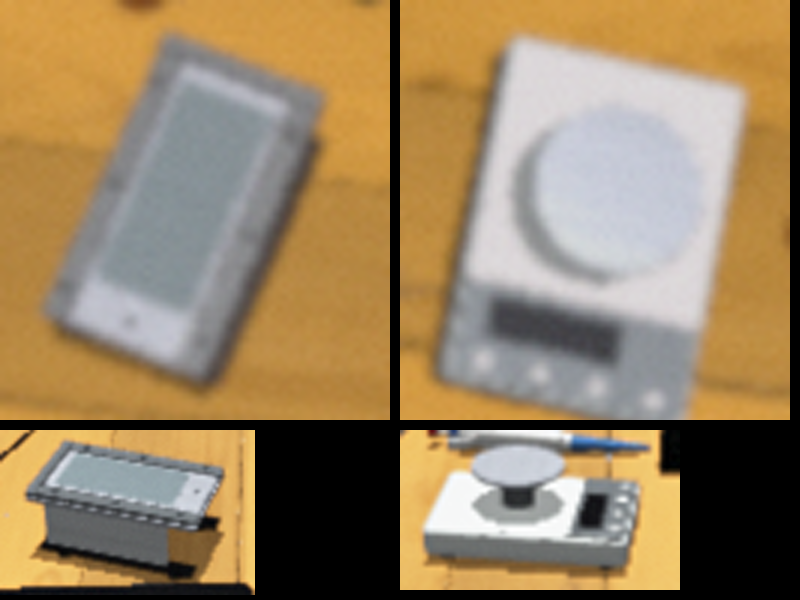

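The top crop shows the panel's open front end facing the robot: spot at about px (196.3,203.3), pan centre at about (334.7,206.7), key panel also on the robot side. Next I compute rough poses and go for a closer wrist view.

```bash
cat > h.py <<'E'
from cell import bot
import cv2,numpy as np
from scipy.spatial.transform import Rotation as R
def ray(n,px,m=None):
    m=m or bot.camera_model(n);K=m["mtx"];P=m["pose"]
    px=np.atleast_2d(px).astype(float)
    v=(px-K[:2,2])/K[0,0]
    if n=="wrist":
        r=np.linalg.norm(v,axis=1)[:,None]+1e-12
        d=np.hstack([v/r*np.sin(r),np.cos(r)])
    else: d=np.hstack([v,np.ones((len(v),1))])
    d=d*[1,-1,-1]
    return P[:3,3],d@P[:3,:3].T
def plane(n,px,z,m=None):
    o,d=ray(n,px,m);return (o+d*((z-o[2])/d[:,2])[:,None])[:,:2]
def down(yaw,tilt=0): # tool z down; tool x axis at yaw in world; tilt about tool y
    return (R.from_euler('z',yaw)*R.from_rotvec([np.pi,0,0])*R.from_euler('y',tilt)).as_rotvec()
def show(k): s=bot.get_state();print(k,round(s["time_s"],2),s["position"].round(1),s["wrist_force"].round(1),round(s["finger_gap"],1),round(s["finger_force"],1))
E
python3 - <<'E'
from h import *
c=lambda p,o:np.array(p)/6+o
pc=plane("top",c([[72,320],[188,362],[290,103],[182,65],[128,320]],[175,150]),68)
print(pc.round(1).tolist(),pc[:4].mean(0))
f=pc[:2].mean(0);b=pc[2:4].mean(0);yaw=np.arctan2(*(b-f)[::-1]);print("yaw",yaw,np.linalg.norm(b-f))
print("pan",plane("top",c([[220,190]],[298,175]),76))
bc=plane("top",c([[40,378],[290,415],[345,90],[110,38]],[298,175]),30);print(bc.round(1).tolist())
yb=np.arctan2(*(bc[2:].mean(0)-bc[:2].mean(0))[::-1]);print("yawb",yb)
for y in (yaw,yaw+np.pi): print(bot.solve_ik([*(pc[:4].mean(0)),200],down(y)),)
for y in (yb,yb+np.pi): print(bot.solve_ik([*plane("top",c([[220,190]],[298,175]),76)[0],200],down(y)))
print(R.from_rotvec(bot.get_state()["orientation"]).as_matrix().round(2).tolist())
P=bot.camera_model("wrist");print(P["mtx"],P["pose"].round(2))
E
```

```text
[[515.6, 113.8], [501.7, 51.2], [644.8, 19.4], [658.0, 78.8], [519.3, 85.2]] [580.02946085  65.80841678]
yaw -0.22984468579382475 146.60153820115164
pan [[ 562.65930808 -338.27116993]]
[[460.4, -262.4], [458.0, -393.6], [634.9, -409.2], [647.1, -281.3]]
yawb -0.09453846083119358
[ 0.21102274  0.41725173 -0.54179583  1.69919186  0.23778497  1.09121136
 -2.20401247]
[ 0.41018309  0.49263842 -0.83645675  1.68641723  0.39644091  1.14125561
  0.80529203]
[ 0.51655648  0.48478282 -0.07094342  1.53625879  0.03667472  1.12185185
 -1.22749339]
[ 0.89296464  0.56547422 -0.64265626  1.50715142  0.35363396  1.18709552
  1.66818329]
[[0.94, 0.34, -0.0], [0.34, -0.94, 0.0], [-0.0, -0.0, -1.0]]
[[297.31863964   0.         254.56858817]
 [  0.         297.31863964 187.92553934]
 [  0.           0.           1.        ]] [[ 3.4000e-01  9.0000e-01  2.8000e-01  2.8856e+02]
 [-9.4000e-01  3.3000e-01  1.0000e-01 -5.5949e+02]
 [-0.0000e+00 -3.0000e-01  9.6000e-01  3.8284e+02]
 [ 0.0000e+00  0.0000e+00  0.0000e+00  1.0000e+00]]
```

Run:
```python
from h import *
y=-0.23;u=np.array([np.cos(y),np.sin(y)])
c=np.array([580,66.])-70*u
bot.move_pose([*c,170],down(y)); 
m=bot.camera_model("wrist");a=bot.grab_frame("wrist");cv2.imwrite("pics/w1.png",a);np.save("w1.npy",m["pose"])
show("w")
```

```text
w 2.75 [512.   81.1 169.9] [-0.   0.2  0.5] 88.1 0.0
```

View pics/w1.png

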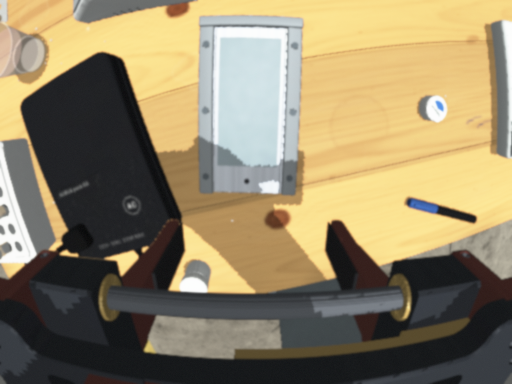

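The wrist view shows the panel in the stand. The stand's top corners are at about (201,191), (297,195), (302,18) and (200,17), the spot is at (247,182), and the white jar (195,275) and marker (440,208) are well away.

Run:
```python
from h import *
m=bot.camera_model("wrist")
for z in (66,69,72):
    p=plane("wrist",[[201,191],[297,195],[302,18],[200,17],[247,182]],z,m)
    f=p[:2].mean(0);b=p[2:4].mean(0)
    print(z,p.round(1).tolist(),"c",p[:4].mean(0).round(1),"L",np.linalg.norm(b-f).round(1),"W",np.linalg.norm(p[0]-p[1]).round(1),np.linalg.norm(p[3]-p[2]).round(1),"yaw",np.arctan2(*(b-f)[::-1]).round(4),"front",f.round(1))
# triangulate spot between wrist and top
o1,d1=ray("wrist",[[247,182]],m);o2,d2=ray("top",[[196.3,203.3]])
A=np.stack([d1[0],-d2[0]],1);t=np.linalg.lstsq(A,o2-o1,rcond=None)[0];print(o1+t[0]*d1[0],o2+t[1]*d2[0])
```

```text
66 [[519.6, 131.7], [495.0, 44.2], [654.3, 5.0], [676.3, 92.5], [518.2, 87.2]] c [586.3  68.3] L 162.7 W 90.9 90.2 yaw -0.2431 front [507.3  87.9]
69 [[520.4, 130.9], [496.1, 44.4], [653.6, 5.7], [675.3, 92.1], [519.0, 86.9]] c [586.4  68.3] L 160.9 W 89.9 89.2 yaw -0.2431 front [508.3  87.7]
72 [[521.3, 130.1], [497.2, 44.6], [652.9, 6.3], [674.3, 91.8], [519.9, 86.6]] c [586.4  68.2] L 159.1 W 88.9 88.1 yaw -0.2431 front [509.2  87.4]
[519.01431218  86.91791551  68.88292233] [519.32883057  85.2302387   68.64216605]
```

```bash
cat >> h.py <<'E'
Y=-0.243;U=np.array([np.cos(Y),np.sin(Y)]);LIP=np.array([508.5,87.6])
E
python3 - <<'E'
from h import *
bot.grip(0)
p=LIP+90*U
bot.move_pose([*p,110],down(Y));bot.servo_line([*p,78],feed=60);bot.pause(.3)
z0=bot.get_state()["wrist_force"][2];show("tare")
z=78
while z>60:
    z-=.5 if bot.get_state()["wrist_force"][2]-z0<1 else .25
    bot.servo_line([*p,z],feed=10);bot.pause(.05)
    f=bot.get_state()["wrist_force"][2]-z0
    if f>.8: print(z,round(f,2))
    if f>10.5: break
show("press");open("z.txt","w").write(f"{z} {z0}")
E
```

```text
tare 5.58 [596.   66.   78.3] [-0.8  0.   0.3] 0.6 0.0
69.5 1.57
69.25 4.75
69.0 7.97
68.75 9.42
68.5 11.6
press 11.88 [596.   66.   69.5] [-3.2 -0.7 11.9] 0.4 5.7
```

Run:
```python
from h import *
z,z0=map(float,open("z.txt").read().split())
s=0
while s<46:
    s+=2
    p=LIP+(90-s)*U
    bot.servo_line([*p,z],feed=25)
    w=bot.get_state()["wrist_force"];f=w[2]-z0
    if s%6==0:print(s,round(z,2),w.round(1))
    z+=np.clip((f-11)*.06,-.15,.2)
    if f>14: z+=.2
    if f<2: print("lost");break
show("slid")
bot.servo_line([*p,100],feed=60)
q=LIP+(-25)*U
bot.servo_line([*q,150],feed=150);bot.grip(88)
m=bot.camera_model("wrist");a=bot.grab_frame("wrist");cv2.imwrite("pics/w2.png",a);np.save("w2.npy",m["pose"]);show("w")
```

```text
6 68.2 [ 2.3 -1.3  6.9]
12 67.75 [ 3.1 -1.5  9.2]
18 67.44 [ 2.6 -1.7 11.1]
24 67.34 [ 4.1 -1.6 10.7]
30 67.28 [ 4.1 -1.8 11.6]
36 67.26 [ 3.9 -1.4 11.3]
42 67.34 [ 4.7 -1.8 10.8]
slid 17.62 [554.8  77.3  69.5] [ 4.  -1.7 11.6] 0.5 5.7
w 20.46 [484.2  93.6 150. ] [-0.  -0.7 -0.9] 87.6 0.0
```

View pics/w2.png

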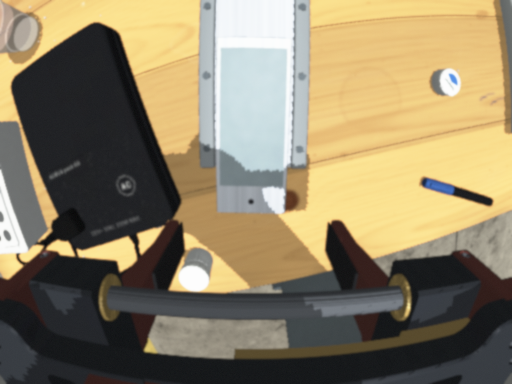

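The panel has moved out. Its front edge runs from (217,213) to (287,211), the lip runs from (200,166) to (307,167), and the spot is at (251,202).

Run:
```python
from h import *
m=bot.camera_model("wrist")
p=plane("wrist",[[217,213],[287,211],[251,202],[217,100],[287,100]],69,m);l=plane("wrist",[[200,166],[307,167]],70,m)
V=np.array([-U[1],U[0]])
print("panel along/lat",[(round((q-LIP)@U,1),round((q-LIP)@V,1)) for q in p],"lip",[(round((q-LIP)@U,1),round((q-LIP)@V,1)) for q in l])
```

```text
panel along/lat [(np.float64(-42.2), np.float64(33.4)), (np.float64(-40.2), np.float64(-28.2)), (np.float64(-31.8), np.float64(3.4)), (np.float64(55.2), np.float64(30.6)), (np.float64(55.1), np.float64(-25.8))] lip [(np.float64(0.5), np.float64(46.1)), (np.float64(-0.3), np.float64(-43.8))]
```

Run:
```python
from h import *
V=np.array([-U[1],U[0]])
p=LIP-17*U+2.4*V
bot.servo_line([*p,110],feed=150,rot=down(Y));bot.servo_line([*p,50],feed=60);show("at")
for g in(64,62):
    bot.grip(g);show(g)
    print("lat",bot.get_state()["wrist_force"][:2]@V)
bot.grip(56);bot.pause(.2);show("grip")
print("lat",bot.get_state()["wrist_force"][:2]@V)
```

```text
at 22.03 [492.8  94.1  50.3] [ 0.5 -1.1 -0.3] 87.5 0.0
64 22.61 [492.6  94.   50. ] [-0.3 -0.1 -0. ] 63.5 0.0
lat -0.122724127093548
62 22.87 [492.6  94.   50. ] [-0.1 -0.6 -0.3] 62.3 0.0
lat -0.5623149580492612
grip 23.29 [492.5  94.1  50. ] [-0.5  0.4  0.6] 59.4 30.0
lat 0.22016315845917625
```

Run:
```python
from h import *
s=bot.get_state()["position"]
bot.servo_line([s[0],s[1],58],feed=20);bot.pause(.1);show("l1")
bot.servo_line([s[0],s[1],75],feed=40);bot.pause(.3);show("l2")
bot.servo_line([s[0],s[1],150],feed=120)
yb=-.095
bot.servo_line([500,-215,150],feed=130,rot=down(yb));bot.pause(.3)
m=bot.camera_model("wrist");a=bot.grab_frame("wrist");cv2.imwrite("pics/w3.png",a);np.save("w3.npy",m["pose"]);show("w")
```

```text
l1 23.94 [492.4  94.   57.9] [-0.1  0.2 -3.4] 59.4 30.0
l2 24.82 [492.4  94.1  74.8] [-0.8  0.5 -2.2] 59.1 30.0
w 28.47 [ 500.  -214.9  150. ] [ 0.   0.7 -2.4] 59.4 30.0
```

View pics/w3.png

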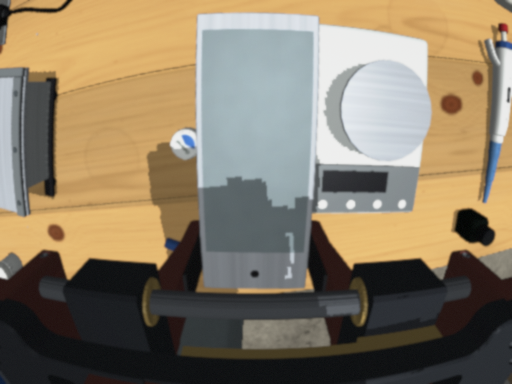

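The panel is held by the fingers, with corners at about (197,15), (319,16), (307,289) and (205,287). The pan disc's extremes are (341,110), (431,108), (385,60) and (388,160).

Run:
```python
from h import *
m=bot.camera_model("wrist")
q=plane("wrist",[[341,110],[431,108],[385,60],[388,160]],76,m);print(q.round(1).tolist(),"centre",((q[0]+q[1])/2).round(1),((q[2]+q[3])/2).round(1),np.linalg.norm(q[0]-q[1]),np.linalg.norm(q[2]-q[3]))
h=plane("wrist",[[427,42],[412,211]],38,m);d=h[0]-h[1];print("byaw",h.round(1).tolist(),np.arctan2(d[1],d[0]))
t=bot.get_state()["position"][:2]
for z in(160,164,168,172,176,180):
    p=plane("wrist",[[205,287],[307,289],[319,16],[197,15]],z,m)
    print(z,"wf",np.linalg.norm(p[0]-p[1]).round(1),"wb",np.linalg.norm(p[2]-p[3]).round(1),"f",(p[:2].mean(0)-t).round(1),"b",(p[2:].mean(0)-t).round(1))
```

```text
[[566.9, -290.6], [567.1, -377.3], [607.9, -332.7], [522.5, -332.4]] centre [ 567. -334.] [ 565.2 -332.6] 86.60839369220682 85.44363105591881
byaw [[633.7, -402.1], [454.0, -383.2]] -0.10469439243907956
160 wf 64.0 wb 61.8 f [-31.4   2.3] b [124.9 -13.3]
164 wf 62.3 wb 60.1 f [-28.4   2.1] b [123.7 -13.1]
168 wf 60.6 wb 58.5 f [-25.4   1.8] b [122.6 -12.9]
172 wf 58.9 wb 56.8 f [-22.5   1.6] b [121.4 -12.8]
176 wf 57.2 wb 55.2 f [-19.5   1.3] b [120.2 -12.6]
180 wf 55.5 wb 53.6 f [-16.5   1. ] b [119.1 -12.5]
```

Run:
```python
from h import *
yb=-.10;u=np.array([np.cos(yb),np.sin(yb)])
p=np.array([566,-333.3])-49.3*u
bot.servo_line([*p,120],feed=120,rot=down(yb));bot.servo_line([*p,72],feed=50);bot.pause(.4)
z0=bot.get_state()["wrist_force"][2];show("above")
z=72.
while z>56:
    z-=.5;bot.servo_line([*p,z],feed=12);bot.pause(.05)
    f=bot.get_state()["wrist_force"][2]-z0
    if f>.7:print(z,round(f,2))
    if f>2.6:break
show("down")
```

```text
above 31.11 [ 517.  -328.4   72.1] [ 0.2  0.1 -1.6] 59.5 30.0
61.5 6.23
down 37.41 [ 517.  -328.4   61.9] [-1.   1.8  4.6] 59.7 30.0
```

Run:
```python
from h import *
bot.grip(75);bot.pause(.2);show("open")
s=bot.get_state()["position"]
bot.servo_line([s[0],s[1],130],feed=60)
yb=-.10;bot.servo_line([s[0]-30,s[1],170],feed=120);bot.pause(.3)
m=bot.camera_model("wrist");a=bot.grab_frame("wrist");cv2.imwrite("pics/w4.png",a);show("w")
```

```text
open 38.08 [ 516.9 -328.4   61.5] [ 0.5  0.2 -0.1] 75.4 0.0
w 40.29 [ 487.  -328.1  169.5] [-0.1 -0.2 -0.3] 75.0 0.0
```

View pics/w4.png

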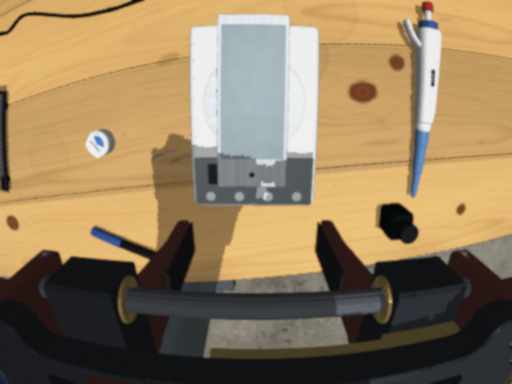

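The panel lies flat and centred on the pan. It spans columns 218–289 and the pan 203–305, with both centres at about (254,102). Its length is in line with the housing, and it is released.

```bash
python3 -c "
from cell import bot
print(bot.hand_in())"
```

```text
the job is handed in; nothing more can be done
None
```

The panel is on the balance pan, painted side up, flat, released and centred as far as the last wrist picture shows, and the job was handed in at about 40 s; no verdict came back.

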